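Lock a handle mould shut with its cam lock

TASK

Close the casting mould for mug handles: set the loose plaster half on the jig's board between the guide rails, slide it up to the fixed half so that its ball-headed stud goes into the cam lock, and turn the lever clockwise until the cam has drawn the two halves firmly together against the seal strips. Do not over-tighten the cam (plaster chips), leave the other things on the table where they are, and let go at the end.

Things in the scene. Friction and masses are not known exactly. Their poses are not given: they have to be found in the camera images.
- jig: Fixed jig: wooden board 156 mm (its x) by 214 mm (its y, -125 to +89 mm), 10 mm thick, with two guide rails and the fixed white plaster half (120 mm wide, y = 0 to 70 mm, top at 70 mm), the cam lock in a pocket in its middle. Origin: underside of the board, at the middle of the fixed half's parting face (y = 0); +y points from the loose half's place into the fixed half, z up.
- slide_start (a point): Point on top of the jig's board, at jig x = 0, y = -75 mm, z = 10 mm: with its origin here and its axes along the jig's, the loose half stands wholly between the rails, stud still clear of the cam. Rails: inner faces at jig x = -62.5 and +62.5 mm (2.5 mm play each side), straight from y = -105 to -5 mm, flared beyond, 16 mm high above the board.
- mould_half: Loose white plaster half: block 120 mm wide (its x), 48 mm deep (its y, -24 to +24 mm), 60 mm high, 0.35 to 0.6 kg; origin in the middle of its underside. Its parting face, with the stud, is at y = +24 mm. Starts upright on the table beside the jig, facing roughly as it will on the jig. Pressed home its origin is at jig y = -24.5 to -28.5 mm, as the seal strips' thickness has it.
- grip_rib (a point): Middle of the wooden grip rib on top of the loose half: 14 mm thick (half's x), 40 mm long (half's y, 22 mm behind to 18 mm ahead of the half's origin), from 60 to 90 mm above the half's underside, this point at 75 mm, 2 mm behind the half's origin. To be taken from above by its two long sides.
- stud_head (a point): Centre of the ball head of the loose half's steel stud: 16 mm ball on a 6 mm neck, 46 mm ahead of the half's origin (its +y; 22 mm proud of the parting face), 30 mm above its underside.
- cam_axis (a point): Point on the cam lock's upright turning axis at the height of the stud: jig x = 0, y = 34 mm, z = 40 mm. The ball head has to come within 18.5 mm of this axis for the cam's curved slot to catch it. Four black rubber seal strips on the fixed half's parting face stand 0.5 to 4.5 mm proud of it, differently at every start; the loose half comes to bear on them.
- lever_post (a point): Middle of the upright black round post at the end of the cam's lever: 13 mm diameter, free from 80 to 118 mm above the jig's underside (this point at 99 mm), 65 mm from the cam axis. The gripper can take it from above and lead it round the cam axis; it may turn between the fingers. Led slowly along its arc it drags 2 to 4 N; 4 to 8 N above the free drag is tight, 10 N above is too tight.
- cam (a joint): Turn of the cam lock in rad, clockwise seen from above, range 0 to 2.75, starts at 0 to 0.2. At 0 the lever points 165 deg counter-clockwise from the jig's +x; it sweeps over the jig's +y side. Open to the stud below about 0.4; from about 0.5 it draws the ball head in 5.8 mm per rad, stays where left. Tight is felt, between about 1.3 and 2.3 by the seals' thickness.
- beaker: Bystander: grey-white beaker, 70 mm wide, 78 mm high; origin under its middle.
- loop_tool: Bystander: loop trimming tool with turned wooden handle, 178 mm long, lying on the table; origin under its middle.
- dish: Bystander: small bisque dish, 72 mm wide, 24 mm high; origin under its middle.
- stamp: Bystander: turned wooden stamp, 26 mm wide, 60 mm high, standing; origin under its middle.
- rib: Bystander: flat wooden kidney rib, 43 x 83 x 6 mm; origin under its middle.

How it is judged:
On the way:
1. the loose half is in the guides, its stud head inside the cam, the cam still open (horizontal distance between stud_head and cam_axis below 0.0185 m and value of joint cam below 0.6 rad and angle between mould_half's own z axis and vertical below 0.06 rad), for 0.2 s.
At the end, for the whole second after the job is handed in: the loose half stands upright (within 0.05 rad) and in line with the jig (within 0.06 rad), at rest, its stud head within 17.5 mm of the cam axis; the cam is turned past 0.9 rad and stays still by itself, its slot pulling the stud with more than 15 N (contact force between mould_half and cam above 15 N and value of joint cam above 0.9 rad and horizontal distance between stud_head and cam_axis below 0.0175 m and angle between mould_half's own z axis and vertical below 0.05 rad and angle between the y axis of mould_half and the y axis of jig, either way round below 0.06 rad and linear speed of mould_half below 0.01 m/s and velocity of joint cam below 0.05 rad/s); the robot touches nothing.
It fails at once if the cam slot pulls on the stud with more than 60 N (over-tightened) (contact force between mould_half and cam above 60 N).
It fails at once if the loose half is tipped over by more than 0.5 rad (angle between mould_half's own z axis and vertical above 0.5 rad).
It fails at once if a bystander is shifted by more than 20 mm (distance of any of beaker, loop_tool, dish, stamp, rib from where it was at the start of the episode above 0.02 m).
It also fails if it takes over 69 s, if anything falls off the work surface, if the arm or the gripper's body presses on something with over 40 N, if the wrist force passes 120 N, or if a joint passes its speed limit or range.

ROBOT

A 7-joint arm with a two-finger parallel gripper is mounted at the origin on the work surface; the furniture and walls round the work are solid. World frame = base frame: x ahead of the robot, y to its left, z up, the work surface at z = 0. Lengths are in m, angles in rad, forces in N, time in s.
With the tool pointing down it reaches from about 0.4 to 0.85 m from the base axis. Payload 10.4 kg.
Tool frame: the origin (TCP) lies on the centre line of the jaws, within the pads' length; the fingertips stand r.tip_extent ahead of it and the grasp point (between the pads) lies 3 mm ahead of it (r.tip_extent is the distance from the TCP to the fingertips, in m); z points along the fingers, y is the direction in which the jaws open and shut (so a half turn about z gives the same grasp; the last joint's range is limited). The gripper opens to 87 mm and grips with 3 to 60 N. Pads are 19 mm wide; open, the fingers measure 117 mm over their backs; the gripper's body (75 mm by 190 mm) begins 51 mm behind the grasp point.
Start: joints at [1.082, 0.332, -0.065, 1.46, 0.022, 1.35, -0.088], TCP at [0.281, -0.558, 0.245] pointing down, gripper open.
Joint ranges: [-2.6, 2.6], [-0.5, 2.12], [-1.47, 1.34], [0.16, 2.42], [-1.27, 4.41], [0.06, 2.06], [-2.6, 2.6]. Speed limits (rad/s): [2.22, 2.22, 2.79, 2.79, 3.14, 3.14, 3.14].

INTERFACE

Orientations are given as a unit quaternion [x, y, z, w].
In Python, from bench import r gives the robot as it stands. The module is installed in compiled form; this text tells all that it offers.
- The arm moves only by the shell command python3 -m jog 'ROWS' [FORCE]. ROWS is JSON, a list of rows, each a list of 5 numbers: the shift along the tool's x, y, z in cm, then the turn about the tool's z in rad, then the closure, from 0 (fully open) to 1 (shut). A call has exactly 10 rows; each row shifts and turns the pose as measured when the row begins, along the tool's axes as they then stand; what a row does not reach is not made up. A row lasts 1/10 s, in which the tool goes at most 50 mm and 8.59 degrees, less where a joint would pass 70% of its speed; a pose out of reach is approached as far as the arm can. A call with a gripper value outside its range is refused whole. The fingers move at their own pace and stop on an object; FORCE is the grip in N (left out, the last holds). Time passes only in rows, so rows that do not move let the fingers close, or fill a call up. It gives the time, the measured TCP pose, the force and the opening at its end, in the units of the state.
- r.read_state(): the state, without advancing time (a new reading comes with each control period).
- r.camera(name): name is "scene" or "side" or "wrist"; returns a dict with "pixels" (420x560x3 uint8, red, green, blue), "fx", "fy", "cx", "cy" (pixels), "k1" (the pictures are not rectified: a ray, as slopes to the right and down, at radius r is drawn at 1 + k1 r^2 times it, then the intrinsics apply), "camera_from_world" (4x4, takes a point from world to camera coordinates). Camera axes: x right, y up, looking along -z (the intrinsics and any distortion apply to the point x, -y, -z); pixel columns grow to the right and rows downward; lengths in m; the calibration is good to about 2 mm. A picture is of the moment at which its call begins. There is no depth.
- r.close_job(): hands the job in, once; it reports no verdict.
The state is a dict: "time": time; "joint_positions": joint angles; "joint_vel": joint speeds; "joint_torque": joint torques, N m; "ee_pos": TCP position; "eef_rot": TCP orientation; "ft_force": force on the tool from outside, world axes, zero at the start; "torque": the same for the moment, N m; "width": finger opening in m.
Only numpy, scipy, OpenCV 4.12 (cv2) and the standard library are available. Lean on these libraries where they do the work, as an engineer would, in place of code of your own. Each camera call takes 0.05 s, during which the arm holds its last target. There are 200 camera calls.

## Working session

There is one attempt and no reset: what is moved stays moved. The work goes in short steps, Python scripts to look and compute and a shell command to move; the robot and the scene stay as the last step left them, time stands still between calls to the robot, and variables do not carry over. Pictures are saved under pics/ and viewed, about 8 in all and at most 12, crops included, and the job is handed in when it is done.

```bash
mkdir -p pics
cat > h.py <<'E'
import numpy as np, cv2
from bench import r
from scipy.spatial.transform import Rotation as R
def cam(n,f=None):
    c=r.camera(n)
    if f: cv2.imwrite(f,c["pixels"][:,:,::-1])
    return c
def ray(c,u,v):
    K=np.array([[c["fx"],0,c["cx"]],[0,c["fy"],c["cy"]],[0,0,1.]])
    d=np.array([(u-c["cx"])/c["fx"],(v-c["cy"])/c["fy"]]);s=d.copy()
    for _ in range(20): s=d/(1+c["k1"]*(s@s))
    M=np.array(c["camera_from_world"]);Rm=M[:3,:3];o=-Rm.T@M[:3,3]
    return o,Rm.T@np.array([s[0],-s[1],-1.])
def onz(c,u,v,z):
    o,d=ray(c,u,v);return o+d*(z-o[2])/d[2]
def proj(c,p):
    M=np.array(c["camera_from_world"]);q=M[:3,:3]@np.array(p)+M[:3,3]
    s=np.array([q[0],-q[1]])/-q[2];s=s*(1+c["k1"]*(s@s))
    return np.array([c["fx"]*s[0]+c["cx"],c["fy"]*s[1]+c["cy"]])
def two(c1,p1,c2,p2):
    o1,d1=ray(c1,*p1);o2,d2=ray(c2,*p2)
    t=np.linalg.lstsq(np.stack([d1,-d2],1),o2-o1,rcond=None)[0]
    a,b=o1+d1*t[0],o2+d2*t[1];return (a+b)/2,np.linalg.norm(a-b)
def st():
    s=r.read_state();e=R.from_quat(s["eef_rot"]).as_matrix()
    print(round(s["time"],2),np.round(s["ee_pos"],4),"x",np.round(e[:,0],3),"y",np.round(e[:,1],3),"z",np.round(e[:,2],3),"F",np.round(s["ft_force"],1),"w",round(s["width"],4))
    return s,e
E
python3 - <<'E'
from h import *
import pickle
st();print(r.tip_extent)
D={}
for n in("scene","side","wrist"):
    c=cam(n,f"pics/{n}0.png");D[n]=c
    M=np.array(c["camera_from_world"]);print(n,c["fx"],c["k1"],-M[:3,:3].T@M[:3,3])
pickle.dump(D,open("c0.pkl","wb"))
E
```

```text
0.0 [ 0.2805 -0.5581  0.2438] x [ 0.893  0.449 -0.   ] y [ 0.449 -0.893 -0.001] z [-0.001  0.001 -1.   ] F [-0.2  0.5 -0.7] w 0.0871
0.022
scene 401.47864264116174 -0.10830194802380874 [0.17179198 0.48602158 0.89264411]
side 425.6390908672285 -0.07579884955011158 [ 0.83410192 -0.69231669  0.88569252]
wrist 306.2578551954856 -0.06528301185340411 [ 0.34709122 -0.52482275  0.38350159]
```

View pics/scene0.png

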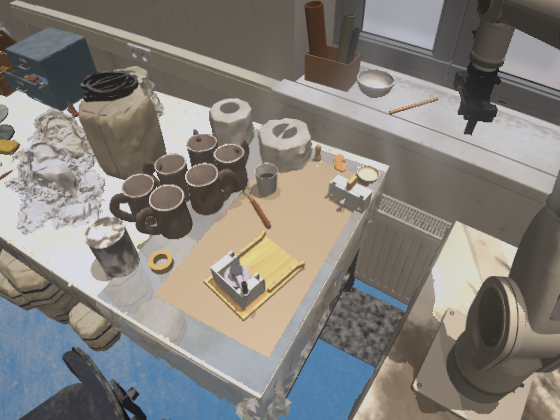

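View pics/side0.png

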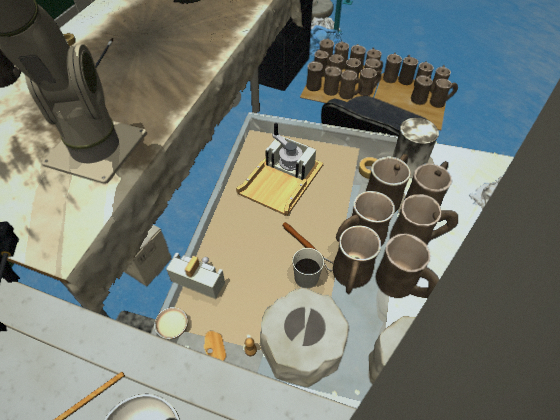

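Scene: jig at about (252,278), loose half at (352,190). Side: jig (280,175), loose half (195,275). I'll enlarge both next.

Run:
```python
from h import *
import pickle
D=pickle.load(open("c0.pkl","rb"))
def crop(n,x,y,w):
    h=w*3//4
    im=D[n]["pixels"][y:y+h,x:x+w,::-1];return cv2.resize(im,(400,300),interpolation=cv2.INTER_CUBIC)
g=np.vstack([np.hstack([crop("scene",200,230,120),crop("scene",320,160,80)]),np.hstack([crop("side",230,118,120),crop("side",155,245,80)])])
cv2.imwrite("pics/grid.png",g)
```

```text
(no output)
```

View pics/grid.png

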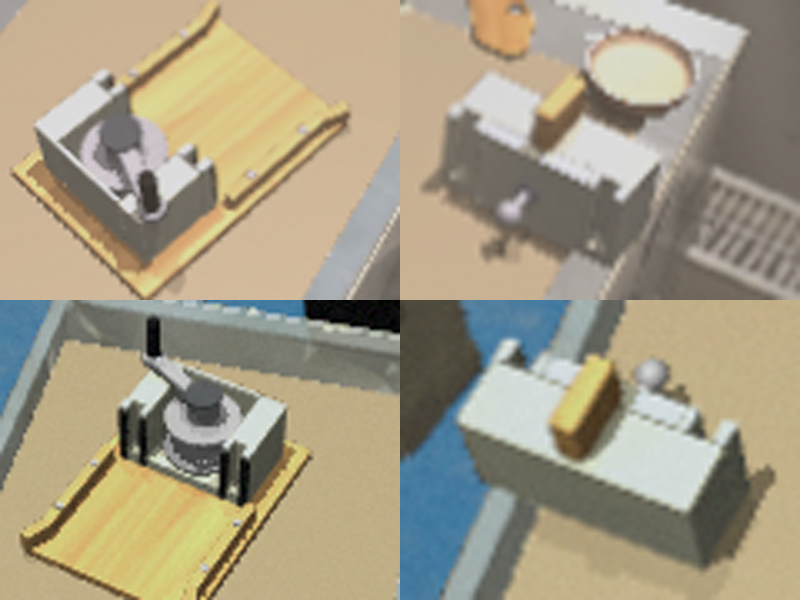

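Run:
```python
from h import *
import pickle
D=pickle.load(open("c0.pkl","rb"));s,d=D["scene"],D["side"]
p=lambda t,a,b:print(t,np.round(a,4),b)
A=onz(s,204.5,281,.01);B=onz(s,245,317.6,.01);C=onz(d,322.4,165.1,.01)
print("board",A,B,np.linalg.norm(A-B),"side +x corner",C)
p("hub",*two(s,(236.3,270.5),d,(291,146)))
p("posttop",*two(s,(244.4,282.5),d,(275.6,124.6)))
p("ball",*two(s,(343,201),d,(205.4,259.4)))
p("rib",*two(s,(352,178.6),d,(192.6,263.4)))
a=onz(d,166.6,269,.06);b=onz(d,214,286.6,.06);c=onz(d,223,270,.06)
print("half",a,b,c,np.linalg.norm(a-b),np.linalg.norm(b-c))
# jig from hub and board corners
for n,pts in(("postbase",(275.6,134.5)),): print(onz(d,*pts,.08))
```

```text
board [0.66197472 0.15779662 0.01      ] [0.51254702 0.18031864 0.01      ] 0.15111545376461383 side +x corner [0.67032433 0.14486169 0.01      ]
hub [0.5815 0.1186 0.0786] 0.003914665695520491
posttop [0.5273 0.1492 0.1141] 0.0017719287642458449
ball [ 0.4964 -0.2626  0.0324] 0.007733906509585496
rib [ 0.4962 -0.3083  0.0866] 0.006109706242246234
half [ 0.43914754 -0.3272053   0.06      ] [ 0.55791645 -0.33121461  0.06      ] [ 0.55961641 -0.28663955  0.06      ] 0.11883656321581396 0.04460745813822747
[0.52850155 0.14790746 0.08      ]
```

View pics/wrist0.png

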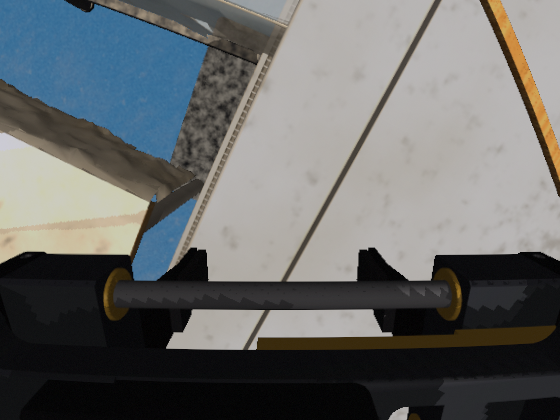

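Side and scene rays meet: rib ≈ (0.496,-0.308), half yaw ≈ -2°, jig origin ≈ (0.575,0.083), yaw ≈ -8.6°. The wrist view shows only the sill. Next I move above the half.

```bash
python3 -m jog '[[3.0,-1.3,0,0,0],[3.0,-1.3,0,0,0],[3.0,-1.3,0,0,0],[3.0,-1.3,0,0,0],[3.0,-1.3,0,0,0],[3.0,-1.3,0,0,0],[3.0,-1.3,0,0,0],[3.0,-1.3,0,0,0],[3.0,-1.3,0,0,0],[2.0,-1,0,0,0]]'; python3 -m jog '[[0,0,0,-0.14,0],[0,0,0,-0.14,0],[0,0,0,-0.14,0],[0,0,0,-0.14,0],[0,0,0,-0.14,0],[0,0,0,-0.14,0],[0,0,0,-0.14,0],[0,0,0,-0.1,0],[0,0,0,0,0],[0,0,0,0,0]]'
python3 - <<'E'
from h import *
st();cam("wrist","pics/w1.png")
E
```

```text
time: 1.15
ee_pos: [0.4858, -0.3083, 0.2403]
eef_rot: [0.974, 0.227, -0.003, -0.002]
ft_force: [-0.7, 0.0, 0.2]
width: 0.0868
time: 2.15
ee_pos: [0.4879, -0.3019, 0.2374]
eef_rot: [0.702, 0.712, -0.001, -0.006]
ft_force: [1.0, -0.6, 0.2]
width: 0.0871
2.15 [ 0.4879 -0.3019  0.2374] x [-0.015  1.     0.008] y [ 1.     0.015 -0.01 ] z [-0.01   0.008 -1.   ] F [ 1.  -0.6  0.2] w 0.0871
```

View pics/w1.png

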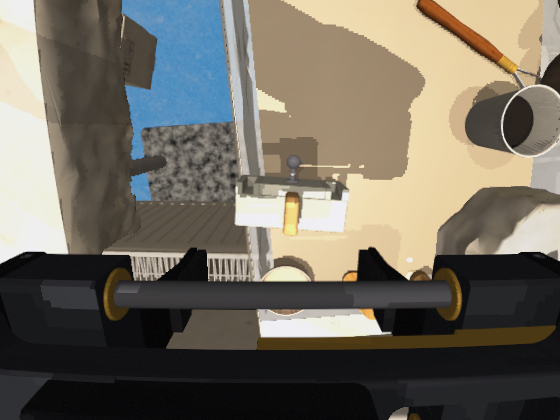

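Wrist: the rib spans about (285–299, 193–235), the ball is at (293,161), and the block's rear top edge runs (237,228)–(345,231).

Run:
```python
from h import *
s,e=st();c=cam("wrist")
im=c["pixels"];hsv=cv2.cvtColor(im,cv2.COLOR_RGB2HSV)
sub=hsv[180:245,275:310]
m=((sub[...,0]>12)&(sub[...,0]<28)&(sub[...,1]>110)).astype(np.uint8)
for i in range(0,65,3): 
    xs=np.where(m[i])[0]
    print(i+180,(xs.min()+275,xs.max()+275,int(sub[i,xs,2].mean())) if len(xs) else None,end=" ")
print()
a,b=onz(c,237,228,.06),onz(c,345,231,.06);print("rear",a,b,np.linalg.norm(a-b),"mid",(a+b)/2)
print("ball",onz(c,293,161,.03))
print("rib ends z.09",onz(c,291.5,193,.09),onz(c,291.5,222,.09))
```

```text
2.2 [ 0.4879 -0.302   0.2374] x [-0.015  1.     0.008] y [ 1.     0.015 -0.009] z [-0.01   0.008 -1.   ] F [ 0.6 -0.1 -0.1] w 0.0868
180 None 183 None 186 None 189 None 192 (np.int64(288), np.int64(293), 93) 195 (np.int64(286), np.int64(297), 93) 198 (np.int64(286), np.int64(298), 164) 201 (np.int64(286), np.int64(298), 180) 204 (np.int64(285), np.int64(298), 228) 207 (np.int64(285), np.int64(298), 224) 210 (np.int64(285), np.int64(298), 232) 213 (np.int64(285), np.int64(298), 231) 216 (np.int64(284), np.int64(297), 232) 219 (np.int64(284), np.int64(297), 233) 222 (np.int64(284), np.int64(297), 233) 225 (np.int64(284), np.int64(296), 233) 228 (np.int64(284), np.int64(296), 234) 231 (np.int64(283), np.int64(296), 228) 234 (np.int64(285), np.int64(295), 239) 237 None 240 None 243 None 
rear [ 0.43764005 -0.32861046  0.06      ] [ 0.55534695 -0.32992026  0.06      ] 0.11771419435443935 mid [ 0.4964935  -0.32926536  0.06      ]
ball [ 0.49765375 -0.25812868  0.03      ]
rib ends z.09 [ 0.49529212 -0.28325227  0.09      ] [ 0.49596342 -0.31203173  0.09      ]
```

```bash
python3 -m jog '[[-0.3,0.5,1.0,0.03,0],[-0.3,0.5,2.0,0,0],[0,0,2.0,0,0],[0,0,2,0,0],[0,0,2,0,0],[0,0,2,0,0],[0,0,1.5,0,0],[0,0,1.2,0,0],[0,0,0.6,0,0],[0,0,0,0,0]]' 35;python3 - <<'E'
from h import *
st()
E
```

```text
time: 3.25
ee_pos: [0.4983, -0.3076, 0.0901]
eef_rot: [0.718, 0.696, -0.001, -0.004]
ft_force: [-1.2, -0.3, 0.6]
width: 0.0868
3.25 [ 0.4983 -0.3076  0.0901] x [0.032 0.999 0.005] y [ 0.999 -0.032 -0.007] z [-0.007  0.005 -1.   ] F [-1.2 -0.3  0.6] w 0.0868
```

```bash
python3 -m jog '[[0,-0.1,0.4,0,0],[0,0,0,0,0.6],[0,0,0,0,1],[0,0,0,0,1],[0,0,0,0,1],[0,0,0,0,1],[0,0,0,0,1],[0,0,0,0,1],[0,0,0,0,1],[0,0,0,0,1]]' 35
python3 -m jog '[[0,0,-0.5,0,1],[0,0,-1,0,1],[0,0,-2,0,1],[0,0,-2,0,1],[0,0,-2,0,1],[0,0,-2,0,1],[0,0,-1,0,1],[0,0,-0.5,0,1],[0,0,0,0,1],[0,0,0,0,1]]' 35
python3 - <<'E'
from h import *
st();cam("wrist","pics/w2.png")
E
```

```text
time: 4.25
ee_pos: [0.4988, -0.3085, 0.0888]
eef_rot: [0.718, 0.696, -0.0, -0.002]
ft_force: [0.3, 0.3, -0.5]
width: 0.0229
time: 5.25
ee_pos: [0.497, -0.3074, 0.2032]
eef_rot: [0.718, 0.696, -0.001, -0.005]
ft_force: [0.4, -0.3, -3.3]
width: 0.014
5.25 [ 0.497  -0.3074  0.2032] x [0.032 0.999 0.006] y [ 0.999 -0.032 -0.008] z [-0.008  0.006 -1.   ] F [ 0.4 -0.3 -3.3] w 0.014
```

View pics/w2.png

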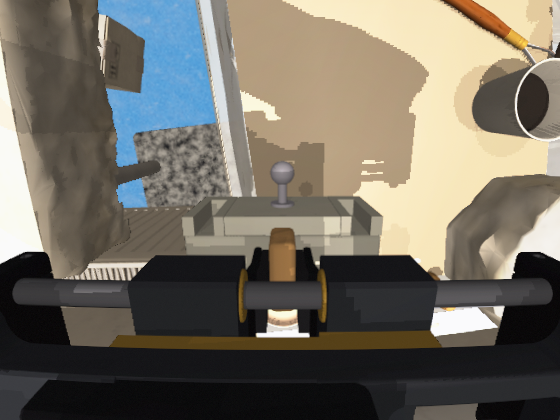

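Rib held (width 14 mm) and the half is lifted, with its ball at (283,172). I carry it to in front of the jig.

```bash
python3 -m jog '[[1,0.1,0,0.02,1],[2,0.3,0,0.02,1],[3,0.4,0,0.02,1],[4,0.5,0,0.02,1],[4,0.5,0,0.02,1],[4,0.5,0,0.02,1],[4,0.5,0,0,1],[3,0.4,0,0,1],[2,0.3,0,0,1],[1,0.1,0,0,1]]' 35
python3 -m jog '[[0.5,0,0,0,1],[0,0,0,0,1],[0,0,0,0,1],[0,0,0,0,1],[0,0,0,0,1],[0,0,0,0,1],[0,0,0,0,1],[0,0,0,0,1],[0,0,0,0,1],[0,0,0,0,1]]' 35
python3 - <<'E'
from h import *
import pickle
st();c=cam("wrist","pics/w3.png");pickle.dump(c,open("w3.pkl","wb"))
d=cam("side");pickle.dump(d,open("d3.pkl","wb"))
im=np.hstack([c["pixels"][:300],cv2.resize(d["pixels"][105:225,210:350],(350,300))])[:,:,::-1]
cv2.imwrite("pics/g3.png",cv2.resize(c["pixels"][:300,:,::-1],(800,428)))
E
```

```text
time: 6.3
ee_pos: [0.5632, -0.0259, 0.1944]
eef_rot: [0.762, 0.647, -0.005, -0.011]
ft_force: [-0.9, 0.0, -3.4]
width: 0.0133
time: 7.3
ee_pos: [0.5629, -0.0258, 0.1931]
eef_rot: [0.764, 0.645, -0.006, -0.011]
ft_force: [-0.6, 0.6, -4.3]
width: 0.0141
7.3 [ 0.5629 -0.0258  0.1931] x [0.168 0.986 0.004] y [ 0.986 -0.168 -0.025] z [-0.024  0.009 -1.   ] F [-0.6  0.6 -4.3] w 0.0141
```

View pics/g3.png

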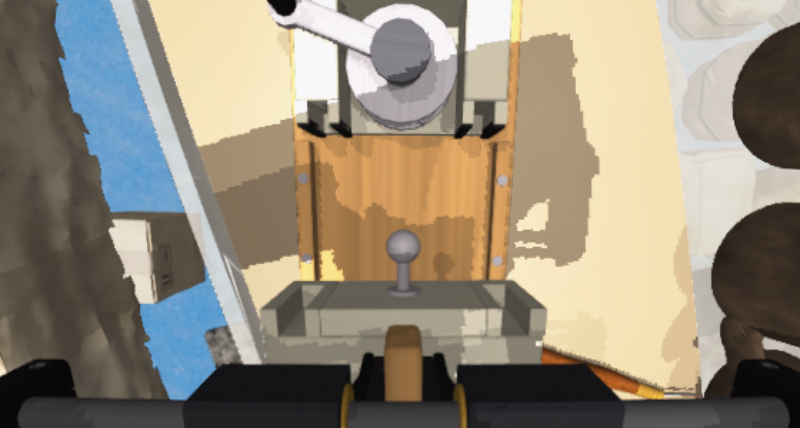

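Wrist: board edges run at about x=297–303 on the left and 507–514 on the right (enlarged picture). The foot of the fixed half is at row 136, the held ball at (403,246) and the hub at (400,50).

Run:
```python
from h import *
import pickle
c=pickle.load(open("w3.pkl","rb"));k=1.42857
o=lambda u,v,z:onz(c,u/k,v/k,z)
L1,L2,R1,R2=o(297,140,.01),o(301,275,.01),o(514,140,.01),o(507,275,.01)
print("L",L1,L2,"R",R1,R2)
for a,b in((L2,L1),(R2,R1)):
    d=b-a;print("yaw of y",np.degrees(np.arctan2(-d[0],d[1])))
print("width",np.linalg.norm(L1-R1),np.linalg.norm(L2-R2),"mids",(L1+R1)/2,(L2+R2)/2)
print("rails",np.round([o(316,150,.026),o(316,275,.026),o(490,150,.026),o(490,275,.026)],4))
print("foot",o(406,136,.01))
for z in(.0786,.085,.09): print("hub",z,o(400,50,z))
tcp=np.array([.5629,-.0258,.1931])
for h in(.088,.095): print("ball",o(403,246,tcp[2]-h+.03)-tcp)
```

```text
L [0.50291422 0.09423645 0.01      ] [ 0.48421383 -0.00081523  0.01      ] R [0.65281765 0.06840685 0.01      ] [ 0.63723712 -0.02606107  0.01      ]
yaw of y -11.130175653528774
yaw of y -9.365445339697992
width 0.15211248747943057 0.15509184706624518 mids [0.57786594 0.08132165 0.01      ] [ 0.56072547 -0.01343815  0.01      ]
rails [[ 5.180e-01  8.330e-02  2.600e-02]
 [ 4.997e-01 -3.000e-04  2.600e-02]
 [ 6.326e-01  6.350e-02  2.600e-02]
 [ 6.224e-01 -2.050e-02  2.600e-02]]
foot [0.57899023 0.08334804 0.01      ]
hub 0.0786 [0.58306642 0.11913556 0.0786    ]
hub 0.085 [0.5829574  0.11730633 0.085     ]
hub 0.09 [0.58287222 0.11587724 0.09      ]
ball [ 0.0068401   0.04863982 -0.058     ]
ball [ 0.0065221   0.04780614 -0.065     ]
```

Tool is aligned with the jig (yaw −9.7°), so I go forward about 32 mm and lower.

```bash
python3 -m jog '[[0.8,0,0.5,0,1],[0.8,0,0.8,0,1],[0.8,0,0.8,0,1],[0.7,0.1,0.8,0,1],[0,0,0.8,0,1],[0,0,0.8,0,1],[0,0,0.8,0,1],[0,0,0.6,0,1],[0,0,0,0,1],[0,0,0,0,1]]' 35
python3 - <<'E'
from h import *
import pickle
st();c=cam("wrist");pickle.dump(c,open("w4.pkl","wb"))
cv2.imwrite("pics/g4.png",cv2.resize(c["pixels"][:300,:,::-1],(800,428)))
E
```

```text
time: 8.4
ee_pos: [0.5673, 0.0085, 0.1274]
eef_rot: [0.764, 0.645, -0.007, -0.012]
ft_force: [-0.1, -0.3, -4.0]
width: 0.0138
8.4 [0.5673 0.0085 0.1274] x [0.167 0.986 0.004] y [ 0.986 -0.167 -0.028] z [-0.027  0.009 -1.   ] F [-0.1 -0.3 -4. ] w 0.0138
```

View pics/g4.png

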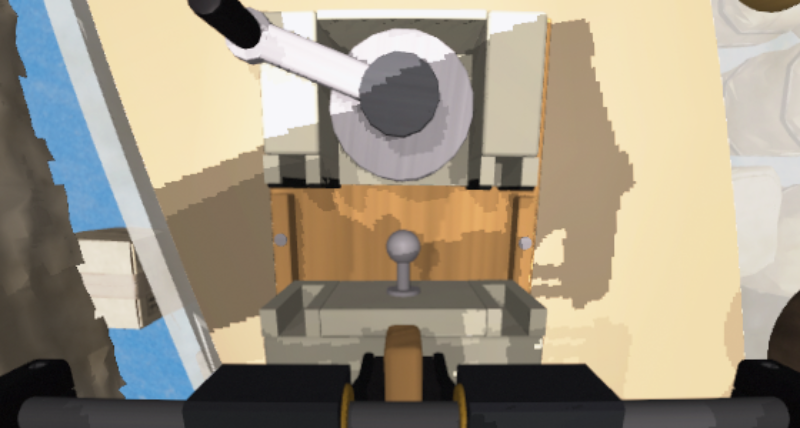

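Run:
```python
from h import *
import pickle
c=pickle.load(open("w4.pkl","rb"));k=1.42857
o=lambda u,v,z:onz(c,u/k,v/k,z)
O=np.array([.579,.083]);Y=np.array([.168,.986]);X=np.array([.986,-.168])
j=lambda p:np.round([(p[:2]-O)@X*1e3,(p[:2]-O)@Y*1e3],1)
print("railtop L",j(o(297,200,.026)),j(o(297,275,.026)),"R",j(o(514,200,.026)),j(o(512,275,.026)))
print("hub",j(o(400,93,.088)),"foot",j(o(404.5,187,.01)),"fixed top edges",j(o(262,160,.07)),j(o(548,160,.07)))
for h in (.088,.092,.096): print("ball",j(o(403,246,.1274-h+.03)))
print("front top edge corners",[(j(o(265,308,.1274-h+.06)),j(o(545,308,.1274-h+.06))) for h in(.088,.092,.096)])
```

```text
railtop L [-59.5  -6.9] [-61.9 -48.3] R [57.6 -6.6] [ 59.1 -47.5]
hub [-1.4 34.3] foot [-1.5 -0.1] fixed top edges [-62.4  11.3] [61.6 11.3]
ball [ -0.7 -26.3]
ball [ -0.8 -26.8]
ball [ -0.9 -27.3]
front top edge corners [(array([-55.7, -47.7]), array([ 56.6, -46.7])), (array([-57.1, -48.8]), array([ 57.8, -47.8])), (array([-58.5, -49.9]), array([ 59. , -48.9]))]
```

```bash
python3 -m jog '[[0,0,0.4,0,1],[0,0,0.4,0,1],[0,0,0.4,0,1],[0,0,0.3,0,1],[0,0,0.3,0,1],[0,0,0.2,0,1],[0,0,0.2,0,1],[0,0,0,0,1],[0,0,0,0,1],[0,0,0,0,1]]' 35
python3 - <<'E'
from h import *
st()
E
```

```text
time: 9.45
ee_pos: [0.5674, 0.0085, 0.1052]
eef_rot: [0.764, 0.645, -0.007, -0.011]
ft_force: [-0.6, -0.2, -2.4]
width: 0.0138
9.45 [0.5674 0.0085 0.1052] x [0.167 0.986 0.004] y [ 0.986 -0.167 -0.026] z [-0.025  0.009 -1.   ] F [-0.6 -0.2 -2.4] w 0.0138
```

```bash
python3 -m jog '[[0,0,0.2,0,1],[0,0,0.2,0,1],[0,0,0.1,0,1],[0,0,0.1,0,1],[0,0,0.1,0,1],[0,0,0,0,1],[0,0,0,0,1],[0,0,0,0,1],[0,0,0,0,1],[0,0,0,0,1]]' 35
python3 - <<'E'
from h import *
st()
E
```

```text
time: 10.45
ee_pos: [0.5671, 0.0089, 0.1049]
eef_rot: [0.764, 0.645, -0.007, -0.01]
ft_force: [-2.0, -0.4, -0.3]
width: 0.014
10.45 [0.5671 0.0089 0.1049] x [0.167 0.986 0.002] y [ 0.986 -0.167 -0.025] z [-0.024  0.006 -1.   ] F [-2.  -0.4 -0.3] w 0.014
```

Resting on the board (TCP 0.105, weight taken over). Now I slide it forward.

```bash
python3 -m jog '[[0.5,0,0,0,1],[0.5,0,0,0,1],[0.5,0,0,0,1],[0.5,0,0,0,1],[0.5,0,0,0,1],[0.5,0,0,0,1],[0.4,0,0,0,1],[0.3,0,0,0,1],[0.2,0,0,0,1],[0,0,0,0,1]]' 35
python3 - <<'E'
from h import *
import pickle
st();c=cam("wrist");pickle.dump(c,open("w5.pkl","wb"))
cv2.imwrite("pics/g5.png",cv2.resize(c["pixels"][:300,:,::-1],(800,428)))
E
```

```text
time: 11.45
ee_pos: [0.5733, 0.0421, 0.1073]
eef_rot: [0.766, 0.642, -0.013, -0.006]
ft_force: [-0.3, -0.5, -0.5]
width: 0.014
11.45 [0.5733 0.0421 0.1073] x [ 0.175  0.985 -0.012] y [ 0.984 -0.175 -0.026] z [-0.028 -0.007 -1.   ] F [-0.3 -0.5 -0.5] w 0.014
```

View pics/g5.png

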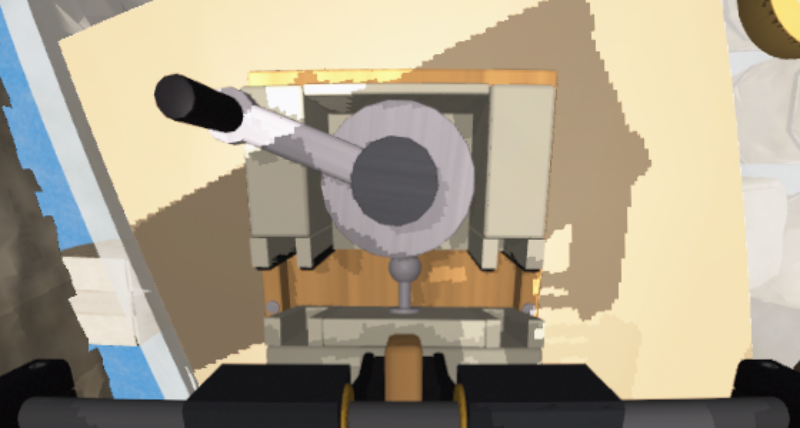

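Ball just entering the cam mouth at (403,268), everything centred. I continue forward until contact.

```bash
python3 -m jog '[[0.3,0,0.05,0,1],[0.3,0,0.05,0,1],[0.3,0,0.05,0,1],[0.2,0,0.05,0,1],[0.2,0,0.05,0,1],[0.1,0,0.05,0,1],[0.1,0,0,0,1],[0.1,0,0,0,1],[0,0,0,0,1],[0,0,0,0,1]]' 35
python3 - <<'E'
from h import *
st()
E
```

```text
time: 12.5
ee_pos: [0.5752, 0.0522, 0.1074]
eef_rot: [0.768, 0.64, -0.017, -0.003]
ft_force: [-2.6, -3.0, 1.4]
width: 0.0137
12.5 [0.5752 0.0522 0.1074] x [ 0.181  0.983 -0.022] y [ 0.983 -0.181 -0.027] z [-0.031 -0.017 -0.999] F [-2.6 -3.   1.4] w 0.0137
```

```bash
python3 -m jog '[[0.2,0,0,0,1],[0.3,0,0,0,1],[0.3,0,0,0,1],[0,0,0,0,1],[0,0,0,0,1],[0,0,0,0,0.8],[0,0,0,0,0.8],[0,0,0,0,0.8],[0,0,0,0,0.8],[0,0,0,0,0.8]]' 35
python3 - <<'E'
from h import *
import pickle
st();c=cam("wrist");pickle.dump(c,open("w6.pkl","wb"))
cv2.imwrite("pics/g6.png",cv2.resize(c["pixels"][:300,:,::-1],(800,428)))
E
```

```text
time: 13.5
ee_pos: [0.5768, 0.0597, 0.1074]
eef_rot: [0.768, 0.64, -0.018, -0.003]
ft_force: [0.4, -0.8, -0.2]
width: 0.0174
13.5 [0.5768 0.0597 0.1074] x [ 0.181  0.983 -0.023] y [ 0.983 -0.182 -0.027] z [-0.031 -0.018 -0.999] F [ 0.4 -0.8 -0.2] w 0.0174
```

View pics/g6.png

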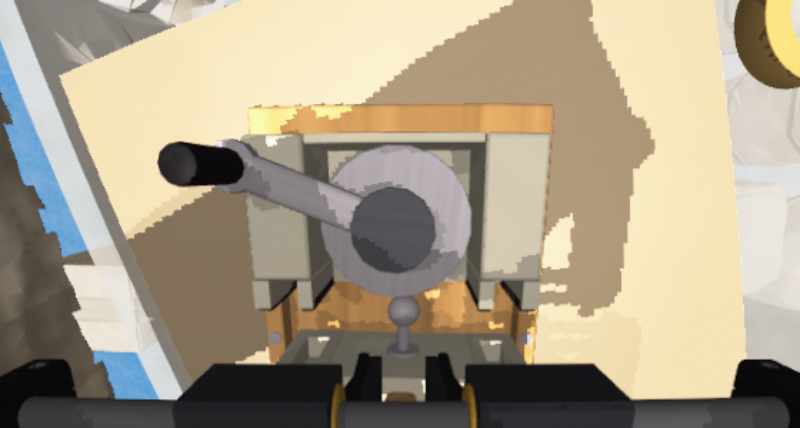

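Run:
```python
from h import *
import pickle
O=np.array([.579,.083]);Y=np.array([.168,.986]);X=np.array([.986,-.168])
j=lambda p:np.round([(p[:2]-O)@X*1e3,(p[:2]-O)@Y*1e3],1)
k=1.42857
for f,ball,hub,foot,post in(("w5",(405,268),(394,181),(404,250),None),("w6",(403,310),(393,229),(404,290),(180,164))):
    c=pickle.load(open(f+".pkl","rb"));o=lambda u,v,z:onz(c,u/k,v/k,z)
    print(f,"ball",j(o(*ball,.04)),"hub",j(o(*hub,.088)))
print("post",j(o(*post,.118)),"top front edge",j(o(320,333,.07)),j(o(485,333,.07)),"ears",j(o(290,333,.07)),j(o(518,333,.07)))
print("fixed front top",j(o(253,280,.07)),j(o(548,277,.07)))
```

```text
w5 ball [ 0.7 -4.9] hub [-1.9 35.2]
w6 ball [ 0.1 -8.6] hub [-1.5 36.4]
post [-60.7  59.4] top front edge [-34.7  -9.5] [35.8 -9.8] ears [-47.8  -9.5] [49.8 -9.8]
fixed front top [-61.5  14.1] [60.6 14.4]
```

Run:
```python
from h import *
import pickle
d=cam("side");s=cam("scene");pickle.dump((d,s),open("ds7.pkl","wb"))
c=pickle.load(open("w6.pkl","rb"))
A=cv2.resize(d["pixels"][110:206,222:350],(400,300),interpolation=cv2.INTER_CUBIC)
B=cv2.resize(s["pixels"][225:315,200:320],(400,300),interpolation=cv2.INTER_CUBIC)
C=cv2.resize(c["pixels"][180:300,170:410],(800,300))[:300]
C=cv2.resize(c["pixels"][185:305,180:500][:, :213],(533,300))
g=np.vstack([np.hstack([A,B]),np.hstack([C,np.zeros((300,267,3),np.uint8)])])
cv2.imwrite("pics/g7.png",g[:,:,::-1])
```

```text
(no output)
```

View pics/g7.png

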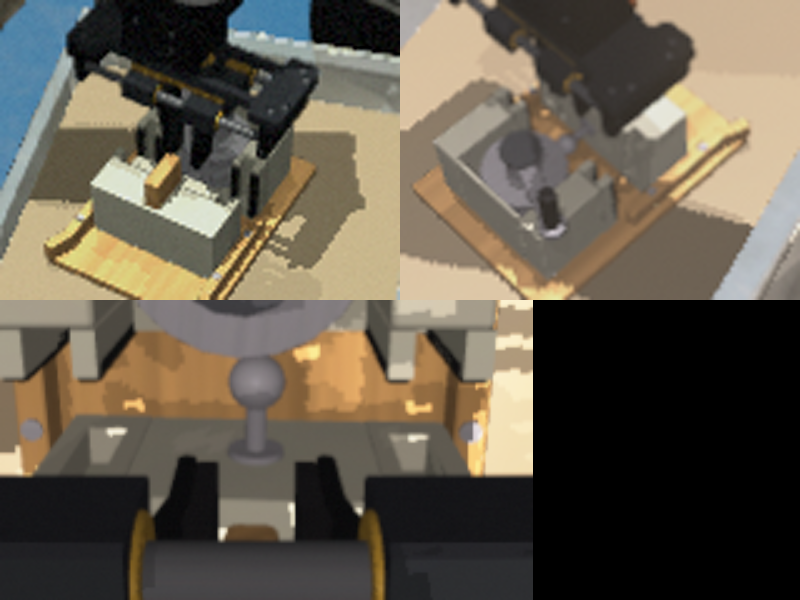

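The picture shows the half flat on the board, but the fingers have slid forward off the rib and it stopped short (origin ≈ jig y −55). I'll push it from behind with closed fingers, low down, so that it stays flat.

```bash
python3 -m jog '[[0,0,-1.5,0,0.8],[0,0,-1.5,0,0.8],[0,0,-1.5,0,0.8],[-1,0,0,0,1],[-2,0,0,0,1],[-2,0,0,0,1],[-2,0,0,0,1],[-1,0,0,0,1],[0,0,0,0,1],[0,0,0,0,1]]' 35
python3 - <<'E'
from h import *
s,e=st();p=s["ee_pos"]
O=np.array([.579,.083]);Y=np.array([.168,.986]);X=np.array([.986,-.168]);print((p[:2]-O)@X,(p[:2]-O)@Y)
E
```

```text
time: 14.65
ee_pos: [0.5645, -0.023, 0.1623]
eef_rot: [0.769, 0.64, -0.015, -0.001]
ft_force: [0.3, 0.9, -0.6]
width: 0.0005
14.65 [ 0.5645 -0.023   0.1623] x [ 0.182  0.983 -0.022] y [ 0.983 -0.182 -0.021] z [-0.024 -0.018 -1.   ] F [ 0.3  0.9 -0.6] w 0.0005
0.0035366446585665015 -0.10690767933929736
```

```bash
python3 -m jog '[[0,-0.2,1,-0.015,1],[0,0,1.5,0,1],[0,0,1.5,0,1],[0,0,1.5,0,1],[0,0,1.5,0,1],[0,0,1,0,1],[0,0,0.5,0,1],[0,0,0.3,0,1],[0,0,0,0,1],[0,0,0,0,1]]' 35
python3 -m jog '[[0.6,0,0,0,1],[0.6,0,0,0,1],[0.6,0,0,0,1],[0.5,0,0,0,1],[0.5,0,0,0,1],[0.5,0,0,0,1],[0.5,0,0,0,1],[0.4,0,0,0,1],[0,0,0,0,1],[0,0,0,0,1]]' 35
python3 - <<'E'
from h import *
s,e=st();p=s["ee_pos"]
O=np.array([.579,.083]);Y=np.array([.168,.986]);X=np.array([.986,-.168]);print((p[:2]-O)@X,(p[:2]-O)@Y)
E
```

```text
time: 15.65
ee_pos: [0.5582, -0.0172, 0.064]
eef_rot: [0.76, 0.65, -0.016, -0.003]
ft_force: [-0.1, 0.1, 0.4]
width: 0.0005
time: 16.65
ee_pos: [0.5659, 0.0239, 0.0646]
eef_rot: [0.761, 0.648, -0.017, -0.001]
ft_force: [-0.2, -3.3, 2.5]
width: 0.0006
16.65 [0.5659 0.0239 0.0646] x [ 0.159  0.987 -0.025] y [ 0.987 -0.159 -0.024] z [-0.027 -0.021 -0.999] F [-0.2 -3.3  2.5] w 0.0006
-0.0029733142555336107 -0.06045935014561898
```

```bash
python3 -m jog '[[0.3,0,0,0,1],[0.3,0,0,0,1],[0.3,0,0,0,1],[0.3,0,0,0,1],[0.3,0,0,0,1],[0.3,0,0,0,1],[0.3,0,0,0,1],[0.3,0,0,0,1],[0.3,0,0,0,1],[0.3,0,0,0,1]]' 35
python3 - <<'E'
from h import *
import pickle
s,e=st();p=s["ee_pos"]
O=np.array([.579,.083]);Y=np.array([.168,.986]);X=np.array([.986,-.168]);print((p[:2]-O)@X,(p[:2]-O)@Y)
d=cam("side");sc=cam("scene");w=cam("wrist");pickle.dump((d,sc,w),open("x8.pkl","wb"))
# is ball (grey circle) visible in wrist?
for q in((0,34,.088),(0,0,.07),(0,17,.04),(0,-27,.1)):
    P=np.array([*(O+X*q[0]/1e3+Y*q[1]/1e3),q[2]]);print(q,[np.round(proj(c,P),1) for c in(d,sc,w)])
E
```

```text
time: 17.65
ee_pos: [0.5657, 0.0241, 0.0646]
eef_rot: [0.769, 0.638, -0.036, 0.008]
ft_force: [-5.2, -12.5, 7.3]
width: 0.0003
17.65 [0.5657 0.0241 0.0646] x [ 0.182  0.981 -0.066] y [ 0.982 -0.185 -0.034] z [-0.046 -0.059 -0.997] F [ -5.2 -12.5   7.3] w 0.0003
-0.003197865321466577 -0.060259218561241265
(0, 34, 0.088) [array([291.3, 144.4]), array([234.6, 266.9]), array([284.5,  76.1])]
(0, 0, 0.07) [array([285.2, 157. ]), array([245.7, 262.6]), array([286.8, 167.1])]
(0, 17, 0.04) [array([288. , 160.9]), array([241.8, 273.5]), array([287.5, 122.6])]
(0, -27, 0.1) [array([280.3, 155.3]), array([252.7, 249. ]), array([286.1, 257. ])]
```

```bash
python3 -m jog '[[-0.5,0,0,0,1],[-1,0,0,0,1],[-1,0,0,0,1],[0,0,-2,0,1],[0,0,-2,0,1],[0,0,-2,0,1],[0,0,-2,0,1],[0,0,-1,0,1],[0,0,0,0,1],[0,0,0,0,1]]' 35
python3 - <<'E'
from h import *
import pickle
st()
d=cam("side");sc=cam("scene");w=cam("wrist");pickle.dump((d,sc,w),open("x9.pkl","wb"))
A=cv2.resize(d["pixels"][110:194,230:342],(400,300),interpolation=cv2.INTER_CUBIC)
B=cv2.resize(sc["pixels"][228:312,205:317],(400,300),interpolation=cv2.INTER_CUBIC)
C=cv2.resize(w["pixels"][0:240,80:520],(550,300))
g=np.vstack([np.hstack([A,B]),np.hstack([C,np.zeros((300,250,3),np.uint8)])])
cv2.imwrite("pics/g9.png",g[:,:,::-1])
E
```

```text
time: 18.8
ee_pos: [0.5639, 0.0035, 0.1578]
eef_rot: [0.768, 0.639, -0.035, 0.006]
ft_force: [-0.7, 0.2, -0.3]
width: 0.0003
18.8 [0.5639 0.0035 0.1578] x [ 0.181  0.982 -0.061] y [ 0.982 -0.183 -0.036] z [-0.046 -0.053 -0.998] F [-0.7  0.2 -0.3] w 0.0003
```

View pics/g9.png

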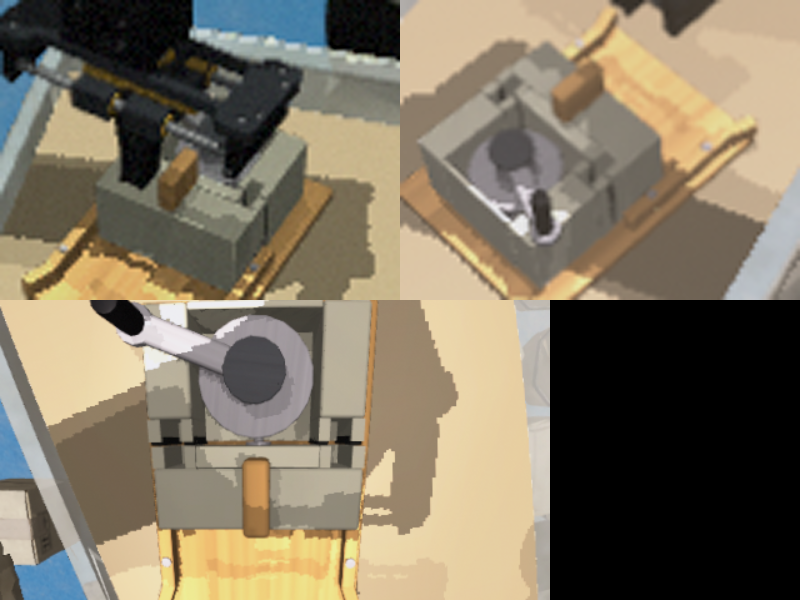

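Wrist picture: the half is home against the seal strips, flat and central, and the cam is still open. Post ≈ (0.528,0.151), axis ≈ (0.583,0.117). I go to the post with the jaws opening along the tangent.

```bash
python3 -m jog '[[2,-0.8,-0.7,0,0.5],[3,-1.4,-0.5,0,0.5],[3,-1.4,-0.2,0,0.5],[3,-1.4,-0.2,0,0.5],[2.5,-1,0,0,0.5],[0.5,-0.2,0,-0.14,0.5],[0,0,0,-0.14,0.5],[0,0,0,-0.14,0.5],[0,0,0,-0.14,0.5],[0,0,0,-0.14,0.5]]' 20
python3 -m jog '[[0,0,0,-0.14,0.5],[0,0,0,-0.14,0.5],[0,0,0,-0.14,0.5],[0,0,0,-0.08,0.5],[0,0,0,0,0.5],[0,0,0,0,0.5],[0,0,0,0,0.5],[0,0,0,0,0.5],[0,0,0,0,0.5],[0,0,0,0,0.5]]' 20
python3 - <<'E'
from h import *
import pickle
d,sc,w=pickle.load(open("x9.pkl","rb"))
O=np.array([.579,.083]);Y=np.array([.168,.986]);X=np.array([.986,-.168])
j=lambda p:np.round([(p[:2]-O)@X*1e3,(p[:2]-O)@Y*1e3],1)
f=lambda u,v,z:j(onz(w,80+u*.8,(v-300)*.8,z))
print("rear top",f(158,527,.07),f(360,529,.07),"hub",f(254,370,.088),"rib front/back",f(256,460,.1),f(256,530,.1))
s,e=st()
w=cam("wrist");d=cam("side");sc=cam("scene");pickle.dump((d,sc,w),open("x10.pkl","wb"))
# black post in scene & side pictures: dark blob near expectation
P=np.array([.5283,.1514])
for n,c in(("side",d),("scene",sc),("wrist",w)):
    a,b=proj(c,[*P,.118]),proj(c,[*P,.082]);print(n,a,b)
    x0,x1=int(min(a[0],b[0])-12),int(max(a[0],b[0])+12);y0,y1=int(min(a[1],b[1])-12),int(max(a[1],b[1])+12)
    y0=max(y0,0)
    g=c["pixels"][y0:y1,x0:x1].max(2)
    cc=cv2.connectedComponentsWithStats((g<60).astype(np.uint8));
    for q in range(1,cc[0]):
        if cc[2][q][4]>15: print(cc[2][q]+[x0,y0,0,0,0],cc[3][q]+[x0,y0])
E
```

```text
time: 19.95
ee_pos: [0.5235, 0.1584, 0.1591]
eef_rot: [0.492, 0.87, -0.038, -0.013]
ft_force: [0.7, -0.2, -0.2]
width: 0.0434
time: 20.95
ee_pos: [0.5211, 0.1578, 0.154]
eef_rot: [0.253, 0.967, -0.035, -0.026]
ft_force: [-0.8, -0.6, -0.1]
width: 0.0434
rear top [-61.1 -47.3] [ 59.  -49.3] hub [-1.8 34.2] rib front/back [-1.  -7.9] [ -1.5 -42.7]
20.95 [0.5211 0.1578 0.154 ] x [-0.871  0.49   0.032] y [ 0.486  0.87  -0.08 ] z [-0.067 -0.055 -0.996] F [-0.8 -0.6 -0.1] w 0.0434
side [275.88905813 123.13890831] [275.95122842 133.13978011]
[263 111   8  13  84] [266.42857143 116.02380952]
[278 111   8   6  33] [281.42424242 112.81818182]
[274 123   4  12  46] [275.5        128.73913043]
scene [242.89450707 282.01639332] [244.39340667 290.26878952]
[251 270   5  10  31] [253.61290323 273.19354839]
[230 279   6  14  40] [232.35 285.5 ]
[242 282   6  12  49] [244.18367347 287.16326531]
wrist [283.09075744 271.39858507] [286.79777705 251.43224904]
[275 243  21  35 563] [285.38365897 260.04795737]
[271 282  27   1  27] [284. 282.]
```

```bash
python3 -m jog '[[-0.6,0.1,0,0,0.5],[-0.5,0.1,0,0,0.5],[0,0,0.8,0,0.5],[0,0,0.8,0,0.5],[0,0,0.8,0,0.5],[0,0,0.8,0,0.5],[0,0,0.7,0,0.5],[0,0,0.3,0,0.5],[0,0,0,0,0.5],[0,0,0,0,0.5]]' 20
python3 - <<'E'
from h import *
s,e=st();p=s["ee_pos"];print("err tool",e.T@(np.array([.5283,.1514,.107])-p))
E
```

```text
time: 22.1
ee_pos: [0.5289, 0.151, 0.1067]
eef_rot: [0.252, 0.967, -0.035, -0.027]
ft_force: [0.2, -0.3, 0.1]
width: 0.0434
22.1 [0.5289 0.151  0.1067] x [-0.871  0.49   0.033] y [ 0.486  0.87  -0.082] z [-0.069 -0.055 -0.996] F [ 0.2 -0.3  0.1] w 0.0434
err tool [ 7.69542535e-04  1.66599467e-05 -2.69678805e-04]
```

```bash
python3 -m jog '[[0,0,0,0,0.8],[0,0,0,0,1],[0,0,0,0,1],[0,0,0,0,1],[0,0,0,0,1],[0,0,0,0,1],[0,0,0,0,1],[0,0,0,0,1],[0,0,0,0,1],[0,0,0,0,1]]' 20
cat > ang.py <<'E'
from h import *
s,e=st();p=s["ee_pos"]+.003*e[:,2];A=np.array([.583,.117]);v=p[:2]-A
th=np.degrees(np.arctan2(v[1],v[0]));rad=v/np.linalg.norm(v);tan=np.array([rad[1],-rad[0]])
ty=np.degrees(np.arctan2(e[1,1],e[0,1]))
F=s["ft_force"][:2]
print("radius",round(np.linalg.norm(v)*1e3,1),"cam",round(np.radians(165-9.7-th),3),"tool y - tangent deg",round(ty-(th-90),1),"drag",round(-F@tan,1),"rad out",round(F@rad,1))
E
python3 ang.py
```

```text
time: 23.1
ee_pos: [0.5296, 0.1513, 0.1078]
eef_rot: [0.253, 0.967, -0.035, -0.026]
ft_force: [-1.0, -0.3, -0.5]
width: 0.0134
23.1 [0.5296 0.1513 0.1078] x [-0.871  0.49   0.032] y [ 0.486  0.87  -0.08 ] z [-0.067 -0.054 -0.996] F [-1.  -0.3 -0.5] w 0.0134
radius 63.6 cam 0.136 tool y - tangent deg 3.3 drag 0.8 rad out 0.7
```

Post gripped (13.4 mm). I start leading it round.

```bash
python3 -m jog '[[0,0.3,0,0.08,1],[0,0.4,0,0.08,1],[-0.02,0.5,0,0.08,1],[-0.02,0.5,0,0.08,1],[-0.02,0.5,0,0.08,1],[-0.02,0.5,0,0.08,1],[-0.02,0.5,0,0.08,1],[-0.02,0.5,0,0.06,1],[-0.02,0.4,0,0.05,1],[0,0,0,0,1]]' 20; python3 ang.py
```

```text
time: 24.1
ee_pos: [0.5654, 0.1791, 0.1079]
eef_rot: [0.567, 0.823, -0.038, -0.01]
ft_force: [1.7, 0.2, -2.0]
width: 0.0128
24.1 [0.5654 0.1791 0.1079] x [-0.356  0.934 -0.027] y [ 0.933  0.353 -0.073] z [-0.058 -0.051 -0.997] F [ 1.7  0.2 -2. ] w 0.0128
radius 64.4 cam 0.86 tool y - tangent deg 4.7 drag -1.7 rad out -0.3
```

```bash
python3 -m jog '[[0,0.15,0,0.05,1],[0,0.15,0,0.05,1],[0,0.15,0,0.03,1],[0,0.15,0,0.02,1],[0,0.15,0,0.02,1],[0,0.15,0,0.02,1],[0,0.15,0,0.02,1],[0,0.15,0,0.02,1],[0,0.15,0,0.02,1],[0,0.15,0,0.02,1]]' 20; python3 ang.py
```

```text
time: 25.1
ee_pos: [0.5812, 0.1818, 0.1078]
eef_rot: [0.675, 0.736, -0.038, -0.003]
ft_force: [-1.1, -1.5, 4.5]
width: 0.0124
25.1 [0.5812 0.1818 0.1078] x [-0.088  0.995 -0.047] y [ 0.995  0.085 -0.061] z [-0.057 -0.052 -0.997] F [-1.1 -1.5  4.5] w 0.0124
radius 64.7 cam 1.109 tool y - tangent deg 3.1 drag 1.2 rad out -1.5
```

```bash
python3 -m jog '[[0,0.12,-0.01,0.02,1],[0,0.12,-0.01,0.02,1],[0,0.12,-0.01,0.02,1],[0,0.12,-0.01,0.02,1],[0,0.12,-0.01,0.02,1],[0,0.12,-0.01,0.02,1],[0,0.12,-0.01,0.02,1],[0,0.12,-0.01,0.02,1],[0,0.12,-0.01,0.02,1],[0,0.12,-0.01,0.02,1]]' 20; python3 ang.py
```

```text
time: 26.1
ee_pos: [0.5939, 0.1809, 0.1079]
eef_rot: [0.752, 0.658, -0.039, 0.001]
ft_force: [-1.4, -1.3, 3.0]
width: 0.0123
26.1 [0.5939 0.1809 0.1079] x [ 0.13  0.99 -0.06] y [ 0.99  -0.133 -0.05 ] z [-0.058 -0.053 -0.997] F [-1.4 -1.3  3. ] w 0.0123
radius 64.6 cam 1.307 tool y - tangent deg 1.9 drag 1.2 rad out -1.6
```

```bash
python3 -m jog '[[0,0.1,-0.01,0.015,1],[0,0.1,-0.01,0.015,1],[0,0.1,-0.01,0.015,1],[0,0.1,-0.01,0.015,1],[0,0.1,-0.01,0.015,1],[0,0.1,-0.01,0.015,1],[0,0.1,-0.01,0.015,1],[0,0.1,-0.01,0.015,1],[0,0.1,-0.01,0.015,1],[0,0.1,-0.01,0.015,1]]' 20; python3 ang.py
```

```text
time: 27.1
ee_pos: [0.6035, 0.1785, 0.1079]
eef_rot: [0.803, 0.595, -0.04, 0.004]
ft_force: [-2.8, -2.2, 2.9]
width: 0.0124
27.1 [0.6035 0.1785 0.1079] x [ 0.289  0.955 -0.069] y [ 0.955 -0.293 -0.042] z [-0.061 -0.054 -0.997] F [-2.8 -2.2  2.9] w 0.0124
radius 64.6 cam 1.459 tool y - tangent deg 1.3 drag 2.0 rad out -2.9
```

```bash
python3 -m jog '[[0,0.1,-0.01,0.015,1],[0,0.1,-0.01,0.015,1],[0,0.1,-0.01,0.015,1],[0,0.1,-0.01,0.015,1],[0,0.1,-0.01,0.015,1],[0,0.1,-0.01,0.015,1],[0,0.1,-0.01,0.015,1],[0,0.1,-0.01,0.015,1],[0,0.1,-0.01,0.015,1],[0,0.1,-0.01,0.015,1]]' 20; python3 ang.py
```

```text
time: 28.1
ee_pos: [0.6126, 0.1747, 0.108]
eef_rot: [0.849, 0.527, -0.041, 0.006]
ft_force: [-3.1, -1.3, 2.1]
width: 0.0123
28.1 [0.6126 0.1747 0.108 ] x [ 0.44   0.894 -0.077] y [ 0.896 -0.444 -0.032] z [-0.063 -0.054 -0.997] F [-3.1 -1.3  2.1] w 0.0123
radius 64.7 cam 1.613 tool y - tangent deg 0.7 drag 2.1 rad out -2.6
```

```bash
python3 -m jog '[[0,0.08,-0.01,0.012,1],[0,0.08,-0.01,0.012,1],[0,0.08,-0.01,0.012,1],[0,0.08,-0.01,0.012,1],[0,0.08,-0.01,0.012,1],[0,0.08,-0.01,0.012,1],[0,0.08,-0.01,0.012,1],[0,0.08,-0.01,0.012,1],[0,0.08,-0.01,0.012,1],[0,0.08,-0.01,0.012,1]]' 20; python3 ang.py
```

```text
time: 29.1
ee_pos: [0.6181, 0.1716, 0.1079]
eef_rot: [0.881, 0.472, -0.043, 0.008]
ft_force: [-4.7, -1.1, 2.3]
width: 0.0124
29.1 [0.6181 0.1716 0.1079] x [ 0.552  0.83  -0.082] y [ 0.831 -0.555 -0.026] z [-0.067 -0.054 -0.996] F [-4.7 -1.1  2.3] w 0.0124
radius 64.7 cam 1.709 tool y - tangent deg -1.1 drag 3.3 rad out -3.5
```

```bash
python3 -m jog '[[-0.02,0.08,-0.01,0.01,1],[-0.02,0.08,-0.01,0.01,1],[-0.02,0.08,-0.01,0.01,1],[-0.01,0.08,-0.01,0.01,1],[-0.01,0.08,-0.01,0.01,1],[-0.01,0.08,-0.01,0.01,1],[-0.01,0.08,-0.01,0.01,1],[-0.01,0.08,-0.01,0.01,1],[-0.01,0.08,-0.01,0.01,1],[-0.01,0.08,-0.01,0.01,1]]' 20; python3 ang.py
```

```text
time: 30.1
ee_pos: [0.6208, 0.1699, 0.1079]
eef_rot: [0.904, 0.425, -0.044, 0.007]
ft_force: [-5.1, -0.7, 2.9]
width: 0.0123
30.1 [0.6208 0.1699 0.1079] x [ 0.634  0.768 -0.086] y [ 0.77  -0.638 -0.024] z [-0.073 -0.051 -0.996] F [-5.1 -0.7  2.9] w 0.0123
radius 64.8 cam 1.759 tool y - tangent deg -4.2 drag 3.8 rad out -3.5
```

```bash
python3 -m jog '[[-0.02,0.12,0,0,1],[-0.02,0.12,0,0,1],[-0.02,0.12,0,0,1],[-0.01,0.12,0,0,1],[-0.01,0.12,0,0.01,1],[-0.01,0.12,0,0.01,1],[-0.01,0.12,0,0.01,1],[-0.01,0.12,0,0.01,1],[-0.01,0.12,0,0.01,1],[-0.01,0.12,0,0.01,1]]' 20; python3 ang.py
```

```text
time: 31.1
ee_pos: [0.6233, 0.1682, 0.1079]
eef_rot: [0.916, 0.399, -0.048, 0.004]
ft_force: [-5.3, 0.5, 2.9]
width: 0.0123
31.1 [0.6233 0.1682 0.1079] x [ 0.677  0.73  -0.091] y [ 0.731 -0.682 -0.03 ] z [-0.084 -0.046 -0.995] F [-5.3  0.5  2.9] w 0.0123
radius 64.9 cam 1.805 tool y - tangent deg -4.9 drag 4.5 rad out -2.9
```

```bash
python3 -m jog '[[-0.02,0.18,0,0.005,1],[-0.02,0.18,0,0.005,1],[-0.02,0.18,0,0.005,1],[-0.02,0.18,0,0.005,1],[-0.02,0.18,0,0.005,1],[-0.02,0.18,0,0.005,1],[-0.01,0.18,0,0.005,1],[-0.01,0.18,0,0.005,1],[-0.01,0.18,0,0.005,1],[-0.01,0.18,0,0.005,1]]' 20; python3 ang.py
```

```text
time: 32.1
ee_pos: [0.6259, 0.1662, 0.1078]
eef_rot: [0.924, 0.379, -0.053, -0.002]
ft_force: [-9.7, -0.2, 3.8]
width: 0.0127
32.1 [0.6259 0.1662 0.1078] x [ 0.707  0.701 -0.097] y [ 0.7   -0.712 -0.044] z [-0.1   -0.037 -0.994] F [-9.7 -0.2  3.8] w 0.0127
radius 64.9 cam 1.855 tool y - tangent deg -4.5 drag 7.2 rad out -6.5
```

Drag is 7.2 N, about 5–6 N above the free drag, so it is tight. I relax, open and withdraw upward.

```bash
python3 -m jog '[[0,0,0,0,1],[0,0,0,0,1],[0,0,0,0,0.7],[0,0,0,0,0.5],[0,0,0,0,0.5],[0,0,0,0,0.5],[0,0,0,0,0.5],[0,0,0,0,0.5],[0,0,0,0,0.5],[0,0,0,0,0.5]]' 20; python3 ang.py
python3 -m jog '[[0,0,-0.5,0,0.5],[0,0,-1,0,0.5],[0,0,-1.5,0,0.5],[0,0,-1.5,0,0.5],[0,0,-1.5,0,0.5],[0,0,-1.5,0,0.5],[0,0,-1.5,0,0.5],[0,0,-1.5,0,0.5],[0,0,0,0,0.5],[0,0,0,0,0.5]]'
python3 - <<'E'
from h import *
import pickle
st()
d=cam("side");sc=cam("scene");w=cam("wrist");pickle.dump((d,sc,w),open("x11.pkl","wb"))
A=np.array([.583,.117])
for cam_ in(1.7,1.8,1.9):
    t=np.radians(155.3)-cam_;P=A+.065*np.array([np.cos(t),np.sin(t)])
    print(cam_,[np.round((proj(c,[*P,.118])+proj(c,[*P,.082]))/2,1) for c in(d,sc,w)])
t=np.radians(155.3)-1.8;P=A+.065*np.array([np.cos(t),np.sin(t)])
for c in(d,sc,w):
    u,v=np.round(proj(c,[*P,.1])).astype(int);m=25 if c is w else 14;y0,x0=max(v-m,0),max(u-m,0)
    cc=cv2.connectedComponentsWithStats((c["pixels"][y0:v+m,x0:u+m].max(2)<60).astype(np.uint8))
    print([(cc[2][q][4],np.round(cc[3][q]+[x0,y0],1)) for q in range(1,cc[0]) if cc[2][q][4]>15])
# bystander check: change between start and now
D=pickle.load(open("c0.pkl","rb"))
for n,c in(("side",d),):
    for nm,(x,y) in dict(beaker=(308,268),loop=(297,237),dish=(172,323),stamp=(250,345),rib=(215,345)).items():
        print(nm,np.abs(c["pixels"][y-14:y+14,x-14:x+14].astype(int)-D[n]["pixels"][y-14:y+14,x-14:x+14]).mean().round(1))
E
```

```text
time: 33.1
ee_pos: [0.628, 0.1672, 0.1082]
eef_rot: [0.924, 0.379, -0.051, -0.002]
ft_force: [0.9, -0.2, -0.6]
width: 0.0433
33.1 [0.628  0.1672 0.1082] x [ 0.708  0.7   -0.093] y [ 0.7   -0.713 -0.042] z [-0.095 -0.035 -0.995] F [ 0.9 -0.2 -0.6] w 0.0433
radius 67.2 cam 1.867 tool y - tangent deg -3.9 drag -0.8 rad out 0.4
time: 34.1
ee_pos: [0.6401, 0.1721, 0.2278]
eef_rot: [0.924, 0.379, -0.047, -0.002]
ft_force: [-0.0, -0.2, 0.9]
width: 0.0434
34.1 [0.6401 0.1721 0.2278] x [ 0.709  0.7   -0.085] y [ 0.7   -0.713 -0.038] z [-0.087 -0.032 -0.996] F [-0.  -0.2  0.9] w 0.0434
1.7 [array([309.2, 130.7]), array([208.2, 273.9]), array([270.3, 221.7])]
1.8 [array([310.7, 132. ]), array([207.5, 271.8]), array([277.3, 220.6])]
1.9 [array([311.9, 133.4]), array([207.1, 269.5]), array([284.4, 220.1])]
[(np.int32(18), array([322.9, 120.2])), (np.int32(49), array([311.3, 133.9]))]
[(np.int32(47), array([207.5, 271.7]))]
[(np.int32(300), array([279.8, 219.3]))]
beaker 3.0
loop 4.2
dish 3.6
stamp 3.3
rib 3.5
```

The lever stands at about 1.83 rad in all views, having stayed where it was left. The bystander regions match the start pictures, and the hand is clear.

```bash
python3 -c "
from bench import r
print(r.close_job())"
```

```text
the job is handed in; nothing more can be done
None
```

The mould is closed and the job is handed in, at about 34 s of the 69 s allowed. I set the loose half between the rails, pushed it home and turned the cam to about 1.83 rad. I then let go and raised the hand clear.

**What went wrong:** on the first slide the half stopped short, about 30 mm from home, and the fingers slid forward off the rib. I didn't find out what had held it. I then pushed it from behind with closed fingers until it met about 12 N of resistance. The pictures after that showed it flat and central against the seal strips, with the cam still open.

**Last checks:**
- **Tightness:** the lever drag rose from about 1–2 N free to 7.2 N. That is about 5–6 N above free, inside the 4–8 N "tight" range. The free drag read a little below the stated 2–4 N. The pull on the stud could not be measured directly.
- **Cam:** all three cameras put the lever at about 1.8–1.9 rad after release, so it stayed where I left it.
- **Bystanders:** the side camera showed the areas around them essentially unchanged from the start.
- **Robot:** no contact force remained on the tool after withdrawing.

I did not measure the half's position again after tightening. Before tightening, its origin was at about jig y −24 to −25 mm, give or take about 2 mm. That is at the edge of the expected home range of −24.5 to −28.5 mm.

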